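Clear the hook and lean the panel on its rest

TASK

A seam roller hangs on the hook of the wooden panel rest, where it would get trapped between panel and uprights: first lift it off and lay it down inside the shallow steel tray. Then tip the insulated metal panel, which lies flat on the rest's base, up onto its edge next to the uprights so that it leans back flat against both uprights, its gasket side out and its lower edge still on the base. Leave the blue bin, the flask and the duct collar where they are.

Things in the scene. Friction and masses are not known exactly. Their poses are not given: they have to be found in the camera images.
- rest: Fixed wooden panel rest. Origin on the bench under the middle of the uprights' foot line; +x to its back (roughly the robot's left), z up. Base block 80 mm high, 220 mm wide (y), x from -110 to +105 mm. Two uprights 30 mm wide at y = -75 and +75 mm, open between; front faces start at x 0, z 80 mm, lean back to +x 18 degrees from vertical up to z 328 mm, joined by a crossbar on top.
- rest_hook (a point): Point on the axis of the hook (8 mm steel rod) where the roller's loop hangs (rest frame: x 12, y 0, z 310 mm). From the crossbar the hook runs level towards -x at z = 310 mm to x = -6 mm and ends in a short tip rising to z = 326 mm at x = -13 mm.
- rest_foot (a point): Middle of the uprights' foot line on top of the base (rest frame: 0, 0, 80 mm); the panel's far edge lies just in front of it.
- panel: Loose insulated metal panel, 160 x 190 x 18 mm (x, y, z), 0.4 kg, rubber gasket round its underside, two black latch discs on top. Origin in the centre of its underside, z out of its top face, -x to its free edge. Starts flat on the rest's base, far edge (+x) beside the uprights (gap under 20 mm), free edge (-x) overhanging the base's front by 50 to 70 mm, underside 80 mm above the bench.
- panel_free_edge (a point): Middle of the panel's free edge, on the underside (panel frame: -80, 0, 0 mm). Ends up on top.
- panel_far_edge (a point): Middle of the edge next to the uprights, on the underside (panel frame: 80, 0, 0 mm). Ends up as the lower edge.
- roller: Seam roller about 200 mm long, 0.16 kg, hanging from the hook. Origin in the middle of its dark wooden handle (24 mm diameter, 70 mm long); z along the handle towards the loop, up while it hangs; y along the roller's axle. Steel loop in the yz plane, 40 mm inside diameter, bar 7 mm.
- roller_loop (a point): Centre of the roller's steel loop (roller frame: 0, 0, 100 mm).
- roller_head (a point): Centre of the black roller (28 mm diameter, 48 mm wide, fork 56 mm wide) at the lower end (roller frame: 0, 0, -56.5 mm).
- tray: Loose shallow open steel tray, 260 x 170 mm outside (x, y), 35 mm high, walls 4 mm, floor about 4 mm thick. Origin under its centre. To the left or the right of the rest.
- bin: Bystander: deeper blue plastic bin, 200 x 140 x 70 mm, on the other side of the rest. Origin under its centre.
- flask: Bystander: black drinking flask, 72 mm diameter, 200 mm high, upright beyond the rest. Origin under its centre.
- collar: Bystander: round galvanised duct collar, 130 mm diameter, 70 mm high, beyond the rest. Origin under its centre.
There are look-alikes about, which are no part of the job. What is shaped like the roller but purple is not meant. Several things have the shape of the panel; the one meant has the colours described above.

How it is judged:
On the way, in this order (a step that is already met when the one before it is completed fails the run):
1. the roller lies in the tray while the panel still lies flat (x of roller_loop in the frame of tray between -0.126 and 0.126 m and y of roller_loop in the frame of tray between -0.081 and 0.081 m and z of roller_loop in the frame of tray between 0 and 0.04 m and x of roller_head in the frame of tray between -0.126 and 0.126 m and y of roller_head in the frame of tray between -0.081 and 0.081 m and z of roller_head in the frame of tray between 0 and 0.04 m and angle between panel's own z axis and vertical below 0.15 rad), for 0.2 s.
2. the panel leans back against the uprights (angle between panel's own x axis and vertical between 2.727 and 2.927 rad and angle between panel's own z axis and vertical above 1.6 rad and angle between the y axis of panel and the y axis of rest, either way round below 0.1 rad and x of panel_far_edge in the frame of rest between -0.035 and 0 m and y of panel_far_edge in the frame of rest between -0.04 and 0.04 m and z of panel_far_edge in the frame of rest between 0.075 and 0.1 m and contact force between panel and rest above 0.3 N), for 0.2 s.
At the end, for the whole second after the job is handed in: Roller inside the tray: loop and head centres within its walls, under 40 mm above its underside. Panel leaning back 12 to 24 degrees on the uprights, gasket side out, lower edge on the base 0-35 mm before the foot line, within 40 mm of middle, under 0.1 rad from square. All at rest (all of step 2 and x of roller_loop in the frame of tray between -0.126 and 0.126 m and y of roller_loop in the frame of tray between -0.081 and 0.081 m and z of roller_loop in the frame of tray between 0 and 0.04 m and x of roller_head in the frame of tray between -0.126 and 0.126 m and y of roller_head in the frame of tray between -0.081 and 0.081 m and z of roller_head in the frame of tray between 0 and 0.04 m and linear speed of each of panel, roller below 0.02 m/s); the robot touches nothing.
It fails at once if the bin is moved by more than 30 mm (distance of bin from where it was at the start of the episode above 0.03 m).
It fails at once if the flask is moved by more than 30 mm (distance of flask from where it was at the start of the episode above 0.03 m).
It fails at once if the collar is moved by more than 30 mm (distance of collar from where it was at the start of the episode above 0.03 m).
It also fails if it takes over 72 s, if anything falls off the work surface, if the arm or the gripper's body presses on something with over 40 N, if the wrist force passes 120 N, or if a joint passes its speed limit or range.

ROBOT

A 6-joint arm with a two-finger parallel gripper is mounted at the origin on the work surface. World frame = base frame: x ahead of the robot, y to its left, z up, the work surface at z = 0. Lengths are in m, angles in rad, forces in N, time in s.
With the tool pointing down it reaches from about 0.3 to 0.775 m from the base axis. Payload 14.6 kg.
Tool frame: the origin (TCP) lies at the very end of the fingers, on their centre line; the grasp point (between the pads) lies 19 mm behind it; z points along the fingers, y is the line along which they close (so a half turn about z gives the same grasp; the last joint's range is limited). The gripper opens to 94 mm and grips with 3 to 60 N. Pads are 16 mm wide; open, the fingers measure 119 mm over their backs; the gripper's body (75 mm by 177 mm) begins 78 mm behind the grasp point.
Start: joints at [-1.206, 0.3, 1.521, -0, 1.321, -0.067], TCP at [0.23, -0.5, 0.205] pointing down, gripper open.
Joint ranges: [-3.03, 3.03], [-0.79, 2.21], [0.23, 2.52], [-1.04, 4.18], [0, 3.07], [-2.55, 2.55]. Speed limits (rad/s): [2.22, 2.22, 2.57, 3.14, 3.14, 3.14].

INTERFACE

Orientations are given as [roll, pitch, yaw] about the fixed x, y, z axes, in that order (R = Rz(yaw) Ry(pitch) Rx(roll)).
In Python, from station import ctrl gives the robot as it stands. The module is installed in compiled form; this text tells all that it offers.
- The arm moves only by the tool step_arm, never from a script. Its argument "deltas" is a list of rows, each an object with "dp": the shift along the tool's x, y, z scaled (see below), a list of three; "twist": the turn about the tool's z scaled (see below). In form: [{"dp": [tx, ty, tz], "twist": twist}, ...]. A call has 1 to 12 rows; each row shifts and turns the commanded pose from where the row before left it, along the tool's axes as they then stand; what a row does not reach is not made up. The controller multiplies each number of a shift by 0.04 m and each number of a turn by 4 degrees. A row lasts 1/10 s, in which the tool goes at most 50 mm and 8.59 degrees, less where a joint would pass 70% of its speed; a pose out of reach is approached as far as the arm can. A call with a number of a shift or a turn outside -1 to 1 is refused whole. A call with a gripper value outside its range is refused whole. "gripper" is the opening, from -1 (shut) to 1 (fully open), set as the call begins (left out, the last holds). The fingers move at their own pace and stop on an object; "squeeze" is the grip in N (left out, the last holds). Time passes only in rows, so rows that do not move let the fingers close. It gives the time, the measured TCP pose, the force, the opening and the grip force at its end, in the units of the state.
- ctrl.get_obs(): the state, without advancing time (a new reading comes with each control period).
- ctrl.camera(name): name is "side" or "top"; returns (picture, depth): 420x560x3 uint8, red, green, blue; 420x560 float32, m along the optical axis (not along the pixel's ray), 0 where there is no reading.
- ctrl.get_calibration(name): a dict with "fx", "fy", "cx", "cy" (pixels), "world_to_cam" (4x4, takes a point from world to camera coordinates). Camera axes: x right, y down, z forward; pixel columns grow to the right and rows downward; lengths in m; the calibration is good to about 2 mm. A picture is of the moment at which its call begins. get_calibration takes no time and is no camera call.
- ctrl.hand_in(): hands the job in; it is judged then, once.
Trained networks look in the newest picture that a camera, given by its name, has taken for a name from the list of things; names that differ only in an ending like _2 or _b are one class to them, and where a whole thing is asked for, a point or a joint stands for the part that bears it (a point fixed in the world has none). Each returns a list of dicts, best first, with "conf" (0 to 1); they miss things now and then, are a little off and sometimes report something else, mostly with a low value. They report only what shows in the picture. A call takes as long as a camera call. They do not tell look-alikes from the thing itself.
- ctrl.spot_in(camera, label): "rect" ([left, top, right, bottom] as shares, 0 to 1, of the picture: columns of its width, rows of its height, round what is visible of it).
- ctrl.cut_out(camera, label): "pixels" (420x560 bool, what is visible of it) and "rect" ([left, top, right, bottom] as shares, 0 to 1, of the picture: columns of its width, rows of its height, round what is visible of it).
The state is a dict: "time_s": time; "qpos": joint angles; "joint_vel": joint speeds; "tau": joint torques, N m; "ee_pos": TCP position; "eef_rot": TCP orientation; "force": force on the tool from outside, world axes, zero at the start; "moment": the same for the moment, N m; "grip_width": finger opening in m; "grip_force": force on a finger pad.
Only numpy, scipy, OpenCV 4.12 (cv2) and the standard library are available. Lean on these libraries where they do the work, as an engineer would, in place of code of your own. Each camera call takes 0.05 s, during which the arm holds its last target. There are 200 camera calls.

## Working session

There is one attempt and no reset: what is moved stays moved. The work goes in short steps, Python scripts to look and compute and a tool call to move; the robot and the scene stay as the last step left them, time stands still between calls to the robot, and variables do not carry over. Pictures are saved under pics/ and viewed, at most 10 in all, crops included, and the job is handed in when it is done.

Besides the shell and the picture viewer there is one more tool, called after ">>>" as name(argument=value, ...) on one line, values as JSON. step_arm: Moves the arm, as the interface text tells. Its arguments: {"type":"object","properties":{"deltas":{"type":"array"},"gripper":{"type":"number"},"squeeze":{"type":"number"}},"required":["deltas"]}

```bash
mkdir -p pics; cat > h.py <<'E'
import numpy as np, cv2
from station import ctrl
def cloud(cam):
    rgb,d=ctrl.camera(cam); return rgb,d,pts(cam,d)
def pts(cam,d):
    c=ctrl.get_calibration(cam); v,u=np.indices(d.shape)
    P=np.stack([(u-c['cx'])/c['fx']*d,(v-c['cy'])/c['fy']*d,d],-1)
    T=np.linalg.inv(c['world_to_cam']); W=P@T[:3,:3].T+T[:3,3]; W[d==0]=np.nan; return W
def proj(cam,p):
    c=ctrl.get_calibration(cam);T=np.array(c['world_to_cam']);q=T[:3,:3]@p+T[:3,3]
    return c['fx']*q[0]/q[2]+c['cx'],c['fy']*q[1]/q[2]+c['cy']
E
python3 - <<'E'
from h import *
for cam in('side','top'):
    rgb,d,W=cloud(cam); cv2.imwrite(f'pics/{cam}0.png',rgb[:,:,::-1]); np.savez(f'{cam}0',rgb=rgb,d=d,W=W)
    print(cam,np.linalg.inv(ctrl.get_calibration(cam)['world_to_cam'])[:3].round(3).tolist())
    for n in('rest','panel','roller','tray','bin','flask','collar'):
        for r in ctrl.cut_out(cam,n):
            m=r['pixels']; p=W[m]; x0,y0,x1,y1=np.array(r['rect'])*[560,420,560,420]
            print(n,round(r['conf'],2),[int(t) for t in(x0,y0,x1,y1)],m.sum(),np.nanmedian(p,0).round(3),rgb[m].mean(0).astype(int))
print(ctrl.get_obs())
E
```

```text
side [[0.991, -0.096, 0.093, 0.396], [-0.133, -0.762, 0.634, -0.799], [0.01, -0.64, -0.768, 1.128]]
rest 0.77 [266, 115, 354, 252] 4396 [0.601 0.102 0.159] [125  92  60]
panel 0.8 [273, 202, 353, 255] 3884 [ 0.582 -0.046  0.097] [132 131 120]
panel 0.76 [171, 180, 243, 229] 2993 [0.311 0.137 0.017] [171  81  36]
roller 0.67 [285, 126, 302, 176] 349 [0.584 0.23  0.056] [70 42 73]
roller 0.61 [301, 135, 324, 190] 570 [0.597 0.061 0.193] [66 58 49]
tray 0.86 [204, 333, 322, 416] 9201 [ 0.429 -0.381  0.004] [ 99 103  97]
bin 0.68 [210, 114, 276, 167] 2818 [0.438 0.414 0.026] [38 49 90]
flask 0.76 [316, 111, 336, 167] 474 [0.689 0.27  0.088] [35 30 22]
flask 0.52 [268, 113, 356, 253] 4095 [0.61  0.102 0.165] [126  93  60]
collar 0.58 [357, 274, 415, 338] 1639 [ 0.738 -0.253  0.042] [77 74 66]
top [[0.017, -0.987, 0.162, 0.35], [-1.0, -0.014, 0.023, -0.011], [-0.021, -0.162, -0.987, 1.206]]
rest 0.63 [215, 119, 311, 231] 4956 [0.597 0.112 0.085] [99 66 33]
panel 0.88 [201, 251, 267, 330] 3908 [0.309 0.147 0.018] [167  72   1]
panel 0.83 [270, 154, 334, 230] 4057 [ 0.58  -0.035  0.098] [113
[... 480 characters left out ...]
3 44 39]
{'time_s': 0.8, 'qpos': array([-1.20559275e+00,  2.99899457e-01,  1.52102930e+00, -8.49963948e-06,
        1.32071833e+00, -6.65948309e-02]), 'joint_vel': array([-4.83906236e-04, -4.24128113e-04,  1.57123108e-03,  4.14533119e-05,
        6.17982521e-04, -8.65101156e-04]), 'tau': array([ 1.64391593e-03, -5.31631172e+01, -3.52906466e+01,  7.09517696e-02,
        2.12860631e-02, -1.86653892e-05]), 'ee_pos': array([ 0.23016581, -0.49949354,  0.20543347]), 'eef_rot': array([-3.14153779e+00,  4.59433988e-06,  4.31800508e-01]), 'force': array([0.39105277, 0.0953141 , 0.01150318]), 'moment': array([ 0.01851545,  0.05542048, -0.01172224]), 'grip_force': 0.0, 'grip_width': 0.0939730254774823}
```

```bash
python3 -c "
import cv2,numpy as np
a=cv2.imread('pics/side0.png');b=cv2.imread('pics/top0.png')
cv2.imwrite('pics/both.png',cv2.resize(np.hstack([a,b]),(800,300)))"
```

```text
(no output)
```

View pics/side0.png

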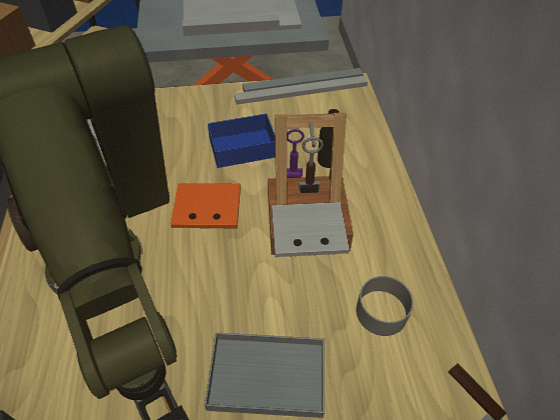

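View pics/top0.png

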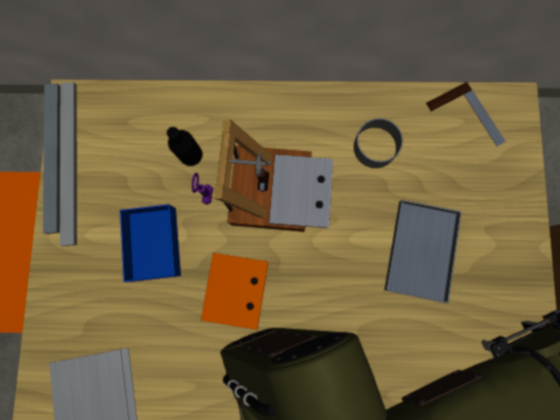

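Side view: the roller hangs at (312,160), with its ring at (313,145) and black head at (310,188). The purple look-alike stands behind at (295,150). The grey panel with two black discs lies on the rest at (311,229). The orange panel look-alike is at (207,205), and grey panels lie off to the edge of the bench. The tray is at (265,373).

I want the dark-handled roller and the grey panel on the rest. Next I'll measure them and check the choice in a close crop.

```bash
python3 - <<'E'
from h import *
D={c:np.load(c+'0.npz') for c in('side','top')}
s=D['side']['rgb'][100:260,250:370,::-1]; cv2.imwrite('pics/crop.png',cv2.resize(s,None,fx=3.6,fy=3.6,interpolation=cv2.INTER_CUBIC))
for c in D:
    W=D[c]['W']; X=W.reshape(-1,3); rgb=D[c]['rgb'].reshape(-1,3).astype(int)
    def box(a,b): return ((X>a)&(X<b)).all(1)
    def rect(m,n):
        r=cv2.minAreaRect(X[m][:,:2].astype(np.float32)); print(c,n,m.sum(),np.round(r[0],4),np.round(r[1],4),round(r[2],2),'z',np.nanmedian(X[m][:,2]).round(4))
    rect(box([.45,-.2,.088],[.75,.06,.108]),'paneltop')
    rect(box([.25,-.55,.028],[.6,-.2,.05]),'trayrim')
    rect(box([.25,-.55,-.01],[.6,-.2,.012])&(abs(rgb-rgb.mean(1,keepdims=True)).max(1)<12),'trayfloor')
    m=box([.45,.0,.29],[.75,.25,.4]); wood=(rgb[:,0]-rgb[:,2]>25)
    rect(m&wood,'crossbar'); print(X[m&wood].min(0).round(3),X[m&wood].max(0).round(3))
    g=m&~wood; print(c,'grey high',g.sum(),X[g].min(0).round(3),X[g].max(0).round(3))
    for r in ctrl.cut_out(c,'roller'):
        q=W[r['pixels']]; q=q[q[:,2]>.15]
        if len(q)>50:
            for lo in np.arange(.13,.34,.02):
                k=q[(q[:,2]>=lo)&(q[:,2]<lo+.02)]
                if len(k)>3: print(round(lo,2),len(k),np.nanmedian(k,0).round(3),k.min(0).round(3),k.max(0).round(3))
    # upright front faces
    for z in(.15,.2,.25):
        k=box([.45,.0,z-.01],[.75,.25,z+.01])&wood; print(z,k.sum(),X[k].min(0).round(3),X[k].max(0).round(3))
E
```

```text
side paneltop 3671 [ 0.5852 -0.0266] [0.1839 0.1934] 86.42 z 0.0972
side trayrim 879 [ 0.43   -0.3802] [0.1722 0.2601] 79.19 z 0.0333
side trayfloor 7458 [ 0.4293 -0.3809] [0.1699 0.2564] 79.28 z 0.0034
side crossbar 1053 [0.6009 0.0975] [0.1122 0.1795] 85.99 z 0.315
[0.513 0.041 0.29 ] [0.693 0.159 0.332]
side grey high 133 [0.573 0.036 0.29 ] [0.624 0.131 0.325]
0.15 82 [0.597 0.063 0.156] [0.571 0.054 0.15 ] [0.625 0.073 0.17 ]
0.17 47 [0.597 0.057 0.18 ] [0.587 0.052 0.17 ] [0.609 0.068 0.189]
0.19 48 [0.596 0.057 0.2  ] [0.587 0.054 0.19 ] [0.611 0.072 0.21 ]
0.21 65 [0.597 0.059 0.223] [0.587 0.052 0.211] [0.609 0.076 0.23 ]
0.23 27 [0.598 0.062 0.238] [0.59  0.051 0.23 ] [0.605 0.066 0.249]
0.25 24 [0.597 0.064 0.259] [0.594 0.059 0.251] [0.602 0.067 0.269]
0.27 57 [0.596 0.064 0.277] [0.575 0.059 0.271] [0.62  0.071 0.29 ]
0.29 31 [0.579 0.065 0.3  ] [0.572 0.061 0.292] [0.622 0.07  0.309]
0.31 40 [0.594 0.064 0.316] [0.579 0.06  0.31 ] [0.615 0.07  0.322]
0.15 164 [0.51  0.059 0.14 ] [0.69  0.242 0.16 ]
0.2 177 [0.512 0.054 0.19 ] [0.691 0.108 0.21 ]
0.25 180 [0.513 0.061 0.
[... 646 characters left out ...]
.076 0.169]
0.17 19 [0.589 0.064 0.18 ] [0.587 0.054 0.171] [0.601 0.077 0.19 ]
0.19 17 [0.589 0.063 0.201] [0.587 0.055 0.191] [0.595 0.076 0.21 ]
0.21 36 [0.591 0.061 0.226] [0.587 0.055 0.211] [0.608 0.074 0.23 ]
0.23 16 [0.595 0.062 0.232] [0.587 0.059 0.23 ] [0.607 0.068 0.25 ]
0.25 5 [0.596 0.062 0.262] [0.594 0.062 0.254] [0.598 0.064 0.267]
0.27 15 [0.597 0.065 0.279] [0.58  0.063 0.272] [0.618 0.066 0.288]
0.29 16 [0.576 0.066 0.302] [0.572 0.062 0.292] [0.619 0.069 0.309]
0.31 48 [0.595 0.066 0.318] [0.579 0.062 0.31 ] [0.617 0.069 0.324]
0.15 112 [0.51  0.052 0.14 ] [0.688 0.236 0.16 ]
0.2 120 [0.511 0.073 0.19 ] [0.69  0.241 0.21 ]
0.25 128 [0.512 0.101 0.24 ] [0.692 0.131 0.26 ]
```

View pics/crop.png

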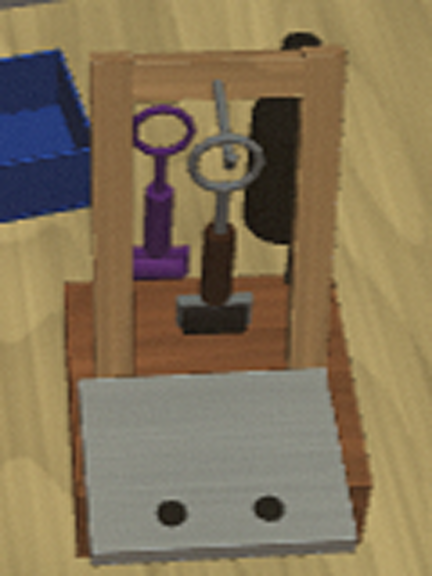

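The crop confirms it: the steel ring is on the hook tip at crop (228,160), with a brown handle and black head. The purple one stands behind it. The grey panel's discs are flat on its top, near the free edge.

First I turn and raise the tool, with the fingers to close along the rest's y axis.

>>> step_arm(deltas=[{"dp": [0, 0, -0.17], "twist": -1}, {"dp": [0, 0, -0.17], "twist": -1}, {"dp": [0, 0, -0.17], "twist": -1}, {"dp": [0, 0, -0.17], "twist": -1}, {"dp": [0, 0, -0.17], "twist": -1}, {"dp": [0, 0, -0.17], "twist": -1}, {"dp": [0, 0, -0.17], "twist": -1}, {"dp": [0, 0, -0.17], "twist": -1}, {"dp": [0, 0, -0.17], "twist": -1}, {"dp": [0, 0, -0.17], "twist": -1}, {"dp": [0, 0, -0.17], "twist": -1}, {"dp": [0, 0, -0.17], "twist": -1}], gripper=1)

```text
time_s: 2.1
ee_pos: [0.2302, -0.4995, 0.2873]
eef_rot: [-3.142, -0.0, 1.272]
force: [0.3, 0.2, 0.9]
grip_width: 0.094
grip_force: 0.0
```

>>> step_arm(deltas=[{"dp": [0, 0, 0], "twist": -1}, {"dp": [0, 0, 0], "twist": -1}, {"dp": [0, 0, 0], "twist": -1}, {"dp": [0, 0, 0], "twist": -0.4}, {"dp": [0, 0, 0], "twist": 0}])

```text
time_s: 2.6
ee_pos: [0.2302, -0.4995, 0.2871]
eef_rot: [-3.142, 0.0, 1.506]
force: [0.5, -0.3, 0.7]
grip_width: 0.0938
grip_force: 0.0
```

>>> step_arm(deltas=[{"dp": [0.97, 0.685, 0.02]}, {"dp": [0.97, 0.685, 0.02]}, {"dp": [0.97, 0.685, 0.02]}, {"dp": [0.97, 0.685, 0.02]}, {"dp": [0.97, 0.685, 0.02]}, {"dp": [0.97, 0.685, 0.02]}, {"dp": [0.97, 0.685, 0.02]}, {"dp": [0.97, 0.685, 0.02]}, {"dp": [0.97, 0.685, 0.02]}, {"dp": [0.97, 0.685, 0.02]}, {"dp": [0.97, 0.685, 0.02]}, {"dp": [0.97, 0.685, 0.02]}])

```text
invalid input at $.deltas[0]: expected keys dp, twist
```

>>> step_arm(deltas=[{"dp": [0.97, 0.685, 0.02], "twist": 0}, {"dp": [0.97, 0.685, 0.02], "twist": 0}, {"dp": [0.97, 0.685, 0.02], "twist": 0}, {"dp": [0.97, 0.685, 0.02], "twist": 0}, {"dp": [0.97, 0.685, 0.02], "twist": 0}, {"dp": [0.97, 0.685, 0.02], "twist": 0}, {"dp": [0.97, 0.685, 0.02], "twist": 0}, {"dp": [0.97, 0.685, 0.02], "twist": 0}, {"dp": [0.97, 0.685, 0.02], "twist": 0}, {"dp": [0.97, 0.685, 0.02], "twist": 0}, {"dp": [0.97, 0.685, 0.02], "twist": 0}, {"dp": [0.97, 0.685, 0.02], "twist": 0}])

```text
time_s: 3.8
ee_pos: [0.589, -0.054, 0.2775]
eef_rot: [3.141, 0.0, 1.505]
force: [0.7, -0.6, 0.2]
grip_width: 0.0942
grip_force: 0.0
```

>>> step_arm(deltas=[{"dp": [0, 0, 0], "twist": 0}, {"dp": [0, 0, 0], "twist": 0}])

```text
time_s: 4.0
ee_pos: [0.5881, -0.0553, 0.2769]
eef_rot: [-3.141, 0.0, 1.507]
force: [-0.6, -0.3, -0.2]
grip_width: 0.0937
grip_force: 0.0
```

>>> step_arm(deltas=[{"dp": [0.6, 0, 0], "twist": 0}, {"dp": [0.6, 0, 0], "twist": 0}, {"dp": [0.6, 0.02, 0], "twist": 0}, {"dp": [0.6, 0, 0], "twist": 0}, {"dp": [0.62, 0, 0], "twist": 0}, {"dp": [0, 0, 0], "twist": 0}, {"dp": [0, 0, 0], "twist": 0}])

```text
time_s: 4.7
ee_pos: [0.5963, 0.0636, 0.2777]
eef_rot: [3.141, 0.0, 1.506]
force: [-0.2, 0.1, 0.0]
grip_width: 0.0939
grip_force: 0.0
```

```bash
python3 - <<'E'
from h import *
rgb,d,W=cloud('side'); s=rgb[80:240,250:370,::-1]; cv2.imwrite('pics/g1.png',cv2.resize(s,None,fx=3.6,fy=3.6,interpolation=cv2.INTER_CUBIC)); print(ctrl.get_obs()['ee_pos'])
E
```

```text
[0.59635435 0.0632412  0.27768633]
```

View pics/g1.png

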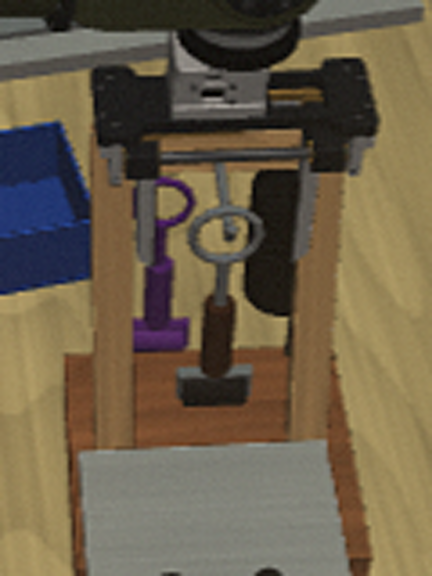

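The fingers straddle the ring at crop (225,233), left finger at (147,225) and right at (303,215), so I can close.

>>> step_arm(deltas=[{"dp": [0.05, 0, 0], "twist": 0}, {"dp": [0, 0, 0], "twist": 0}, {"dp": [0, 0, 0], "twist": 0}, {"dp": [0, 0, 0], "twist": 0}, {"dp": [0, 0, 0], "twist": 0}, {"dp": [0, 0, 0], "twist": 0}, {"dp": [0, 0, 0], "twist": 0}, {"dp": [0, 0, 0], "twist": 0}], gripper=-1, squeeze=25)

```text
time_s: 5.55
ee_pos: [0.5967, 0.0667, 0.2775]
eef_rot: [3.141, -0.0, 1.507]
force: [0.7, -0.5, -0.2]
grip_width: 0.052
grip_force: 25.0
```

>>> step_arm(deltas=[{"dp": [0, 0, -0.2], "twist": 0}, {"dp": [0, 0, -0.2], "twist": 0}, {"dp": [0, 0, -0.15], "twist": 0}, {"dp": [0, 0, 0], "twist": 0}, {"dp": [0, 0, 0], "twist": 0}])

```text
time_s: 6.05
ee_pos: [0.5967, 0.0666, 0.2995]
eef_rot: [3.142, -0.0, 1.507]
force: [0.3, 0.9, -1.0]
grip_width: 0.0521
grip_force: 25.0
```

>>> step_arm(deltas=[{"dp": [-0.2, 0, 0], "twist": 0}, {"dp": [-0.2, 0, 0], "twist": 0}, {"dp": [-0.2, 0, 0], "twist": 0}, {"dp": [-0.2, 0, 0], "twist": 0}, {"dp": [-0.3, 0, 0], "twist": 0}, {"dp": [-0.4, 0, 0], "twist": 0}, {"dp": [-0.5, 0, 0], "twist": 0}, {"dp": [-0.5, 0, 0], "twist": 0}, {"dp": [0, 0, 0], "twist": 0}])

```text
time_s: 6.95
ee_pos: [0.59, -0.036, 0.2994]
eef_rot: [-3.142, 0.0, 1.504]
force: [0.2, -0.4, -2.8]
grip_width: 0.0522
grip_force: 25.0
```

```bash
python3 - <<'E'
from h import *
rgb,d,W=cloud('side'); s=rgb[80:240,250:370,::-1]; cv2.imwrite('pics/g2.png',cv2.resize(s,None,fx=3.6,fy=3.6,interpolation=cv2.INTER_CUBIC))
E
```

```text
(no output)
```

View pics/g2.png

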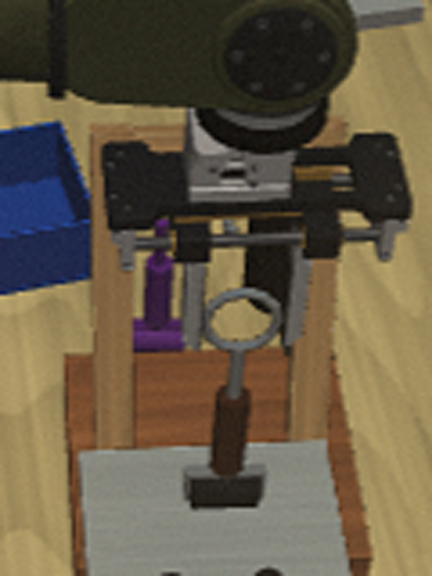

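The roller is off the hook and hangs straight, so I carry it to the tray.

>>> step_arm(deltas=[{"dp": [-0.5, -0.1, 0], "twist": 0}, {"dp": [-0.8, -0.15, 0], "twist": 0}, {"dp": [-0.9, -0.15, 0], "twist": 0}, {"dp": [-0.9, -0.15, 0], "twist": 0}, {"dp": [-0.9, -0.15, 0], "twist": 0}, {"dp": [-0.9, -0.15, 0], "twist": 0}, {"dp": [-0.9, -0.15, 0], "twist": 0}, {"dp": [-0.9, -0.15, 0], "twist": 0}, {"dp": [-0.9, -0.15, 0], "twist": 0}, {"dp": [-0.8, -0.15, 0], "twist": 0}, {"dp": [-0.5, -0.15, 0], "twist": 0}, {"dp": [-0.2, 0, 0], "twist": 0}])

```text
time_s: 8.2
ee_pos: [0.5025, -0.3937, 0.2992]
eef_rot: [-3.141, -0.0, 1.505]
force: [0.2, 0.6, -1.5]
grip_width: 0.052
grip_force: 25.0
```

>>> step_arm(deltas=[{"dp": [0, 0, 0], "twist": 1}, {"dp": [0, 0, 0], "twist": 1}, {"dp": [0, 0, 0], "twist": 1}, {"dp": [0, 0, 0], "twist": 1}, {"dp": [0, 0, 0], "twist": 1}, {"dp": [0, 0, 0], "twist": 1}, {"dp": [0, 0, 0], "twist": 1}, {"dp": [0, 0, 0], "twist": 1}, {"dp": [0, 0, 0], "twist": 1}, {"dp": [0, 0, 0], "twist": 1}, {"dp": [0, 0, 0], "twist": 1}, {"dp": [0, 0, 0], "twist": 1}])

```text
time_s: 9.4
ee_pos: [0.5039, -0.3913, 0.2996]
eef_rot: [3.142, -0.0, 0.667]
force: [0.0, -0.4, -0.7]
grip_width: 0.0524
grip_force: 25.0
```

>>> step_arm(deltas=[{"dp": [0, 0, 0.16], "twist": 1}, {"dp": [0, 0, 0.16], "twist": 1}, {"dp": [0, 0, 0.16], "twist": 1}, {"dp": [0, 0, 0.16], "twist": 1}, {"dp": [0, 0, 0.16], "twist": 1}, {"dp": [0, 0, 0.16], "twist": 1}, {"dp": [0, 0, 0.16], "twist": 1}, {"dp": [0, 0, 0.16], "twist": 1}, {"dp": [0, 0, 0.16], "twist": 1}, {"dp": [0, 0, 0.16], "twist": 1}, {"dp": [0, 0, 0.16], "twist": 1}, {"dp": [0, 0, 0.16], "twist": 1}])

```text
time_s: 10.6
ee_pos: [0.5039, -0.3912, 0.2225]
eef_rot: [-3.141, -0.0, -0.17]
force: [-0.2, -0.4, -2.0]
grip_width: 0.0522
grip_force: 25.0
```

```bash
python3 - <<'E'
from h import *
rgb,d,W=cloud('side'); cv2.imwrite('pics/g3.png',rgb[:,:,::-1])
o=ctrl.get_obs(); print(o['time_s'],o['ee_pos'],o['eef_rot'],o['qpos'].round(2),o['force'])
m=W.reshape(-1,3); k=m[((m>[.4,-.5,.04])&(m<[.62,-.28,.2])).all(1)]
for z in np.arange(.04,.24,.02):
    q=k[(k[:,2]>z)&(k[:,2]<z+.02)]
    if len(q): print(z.round(2),len(q),q.min(0).round(3),q.max(0).round(3))
E
```

```text
10.65 [ 0.50365331 -0.39110168  0.22131084] [-3.14061133e+00  1.06685134e-03 -1.74619679e-01] [-0.72  0.49  1.22  0.    1.43  1.03] [ 0.53189029  0.73491646 -3.32423834]
0.06 9 [ 0.489 -0.415  0.073] [ 0.508 -0.409  0.08 ]
0.08 137 [ 0.487 -0.417  0.081] [ 0.516 -0.373  0.1  ]
0.1 49 [ 0.492 -0.417  0.1  ] [ 0.514 -0.393  0.12 ]
0.12 38 [ 0.492 -0.402  0.12 ] [ 0.513 -0.391  0.14 ]
0.14 17 [ 0.493 -0.401  0.141] [ 0.508 -0.396  0.153]
```

View pics/g3.png

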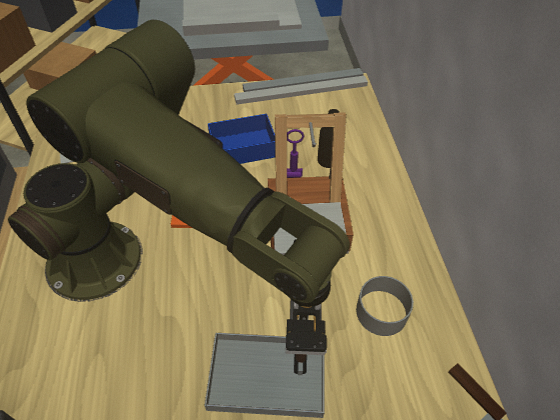

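The roller hangs over the right end of the tray, head at pixel (300,362). I lower it to touch with a lighter grip.

>>> step_arm(deltas=[{"dp": [0, 0, 0.4], "twist": 0.2}, {"dp": [0, 0, 0.4], "twist": 0}, {"dp": [0, 0, 0.3], "twist": 0}, {"dp": [0, 0, 0.2], "twist": 0}, {"dp": [0, 0, 0.15], "twist": 0}, {"dp": [0, 0, 0.05], "twist": 0}, {"dp": [0, 0, 0], "twist": 0}, {"dp": [0, 0, 0], "twist": 0}], squeeze=12)

```text
time_s: 11.45
ee_pos: [0.5033, -0.3925, 0.1632]
eef_rot: [3.141, -0.001, -0.183]
force: [-0.9, -0.3, -0.6]
grip_width: 0.053
grip_force: 12.0
```

>>> step_arm(deltas=[{"dp": [0, 0, 0.05], "twist": 0}, {"dp": [0, 0, 0.05], "twist": 0}, {"dp": [0, 0, 0], "twist": 0}])

```text
time_s: 11.75
ee_pos: [0.5031, -0.3923, 0.1584]
eef_rot: [-3.141, 0.0, -0.183]
force: [0.8, 0.7, -2.6]
grip_width: 0.0525
grip_force: 12.0
```

>>> step_arm(deltas=[{"dp": [0, 0, 0.05], "twist": 0}, {"dp": [-0.25, 0, 0.02], "twist": 0}, {"dp": [-0.25, 0, 0.04], "twist": 0}, {"dp": [-0.25, 0, 0.05], "twist": 0}, {"dp": [-0.25, 0, 0.07], "twist": 0}, {"dp": [0, 0, 0], "twist": 0}])

```text
time_s: 12.35
ee_pos: [0.4635, -0.3855, 0.1515]
eef_rot: [3.14, -0.002, -0.183]
force: [-2.1, 2.1, 11.6]
grip_width: 0.0527
grip_force: 12.0
```

```bash
cat > rl.py <<'E'
from h import *
rgb,d,W=cloud('side')
o=ctrl.get_obs(); print(o['time_s'],o['ee_pos'].round(4),o['force'].round(1))
m=W.reshape(-1,3)@np.array([[1,0,0],[0,1,0],[0,0,1]])
R=np.array([[.982,-.189,0],[.189,.982,0],[0,0,1]]); t=(m-[.4305,-.3802,0])@R.T
k=t[((t>[-.11,-.07,.012])&(t<[.115,.07,.2])).all(1)]
print('tcp in tray',(R@(o['ee_pos']-[.4305,-.3802,0])).round(3))
for z in np.arange(.01,.16,.015):
    q=k[(k[:,2]>z)&(k[:,2]<z+.015)]
    if len(q): print(z.round(3),len(q),np.median(q,0).round(3),q.min(0).round(3),q.max(0).round(3))
E
python3 rl.py
```

```text
12.4 [ 0.4639 -0.3856  0.1515] [-3.2  1.9 12.5]
tcp in tray [0.034 0.001 0.152]
0.01 46 [ 0.075 -0.013  0.02 ] [ 0.055 -0.024  0.013] [0.083 0.026 0.025]
0.025 140 [ 0.073 -0.008  0.03 ] [ 0.057 -0.025  0.025] [0.082 0.028 0.04 ]
0.04 20 [ 0.067 -0.006  0.048] [ 0.054 -0.008  0.04 ] [0.074 0.005 0.054]
0.055 10 [ 0.059 -0.007  0.058] [ 0.052 -0.008  0.055] [ 0.065 -0.005  0.064]
0.145 4 [0.041 0.029 0.158] [0.038 0.028 0.155] [0.042 0.03  0.159]
```

The roller tilts as intended, so I continue the arc.

>>> step_arm(deltas=[{"dp": [-0.25, 0, 0.06], "twist": 0}, {"dp": [-0.25, 0, 0.09], "twist": 0}, {"dp": [-0.25, 0, 0.11], "twist": 0}, {"dp": [-0.25, 0, 0.13], "twist": 0}, {"dp": [-0.25, 0, 0.17], "twist": 0}, {"dp": [-0.25, 0, 0.19], "twist": 0}, {"dp": [-0.25, 0, 0.23], "twist": 0}, {"dp": [-0.25, 0, 0.28], "twist": 0}, {"dp": [0, 0, 0], "twist": 0}])

```text
time_s: 13.3
ee_pos: [0.3841, -0.3702, 0.0982]
eef_rot: [-3.141, 0.001, -0.183]
force: [-0.5, -0.1, 0.5]
grip_width: 0.0528
grip_force: 12.0
```

```bash
python3 rl.py
```

```text
13.35 [ 0.3849 -0.3705  0.0991] [-0.9  0.8  0.9]
tcp in tray [-0.047  0.001  0.099]
0.01 48 [ 0.075 -0.018  0.022] [ 0.051 -0.024  0.013] [0.081 0.033 0.025]
0.025 277 [0.064 0.001 0.03 ] [ 0.032 -0.024  0.025] [0.079 0.033 0.039]
0.04 90 [ 0.045 -0.002  0.048] [ 0.023 -0.009  0.04 ] [0.057 0.014 0.055]
0.055 93 [ 0.027 -0.001  0.063] [-0.008 -0.009  0.055] [0.043 0.014 0.07 ]
0.07 128 [ 0.007 -0.     0.078] [-0.013 -0.01   0.07 ] [0.027 0.014 0.085]
0.085 35 [-0.014  0.     0.09 ] [-0.021 -0.003  0.085] [0.005 0.006 0.097]
0.1 4 [-0.051  0.024  0.107] [-0.056  0.02   0.1  ] [-0.046  0.028  0.114]
0.115 23 [-0.054  0.022  0.122] [-0.065  0.016  0.116] [-0.046  0.025  0.129]
0.13 15 [-0.065  0.015  0.134] [-0.07   0.01   0.131] [-0.058  0.019  0.139]
```

>>> step_arm(deltas=[{"dp": [-0.18, 0, 0.25], "twist": 0}, {"dp": [-0.18, 0, 0.25], "twist": 0}, {"dp": [-0.13, 0, 0.25], "twist": 0}, {"dp": [-0.13, 0, 0.25], "twist": 0}, {"dp": [-0.09, 0, 0.25], "twist": 0}, {"dp": [-0.08, 0, 0.25], "twist": 0}, {"dp": [-0.05, 0, 0.25], "twist": 0}, {"dp": [-0.03, 0, 0.2], "twist": 0}, {"dp": [0, 0, 0.1], "twist": 0}, {"dp": [0, 0, 0], "twist": 0}])

```text
time_s: 14.35
ee_pos: [0.3509, -0.3641, 0.0165]
eef_rot: [-3.141, 0.0, -0.183]
force: [-1.0, 0.2, -0.6]
grip_width: 0.0531
grip_force: 12.0
```

```bash
python3 rl.py
```

```text
14.4 [ 0.3511 -0.3642  0.017 ] [ 0.   1.2 -0.2]
tcp in tray [-0.081  0.001  0.017]
0.01 145 [ 0.057 -0.008  0.022] [-0.089 -0.026  0.014] [0.083 0.032 0.025]
0.025 609 [0.031 0.    0.032] [-0.109 -0.027  0.025] [0.08  0.031 0.04 ]
0.04 30 [-0.071  0.009  0.042] [-0.108 -0.008  0.04 ] [0.025 0.021 0.046]
0.115 51 [-0.054 -0.009  0.128] [-0.11  -0.049  0.116] [-0.048  0.067  0.13 ]
0.13 312 [-0.074 -0.036  0.137] [-0.11 -0.05  0.13] [-0.048  0.068  0.145]
0.145 433 [-0.079 -0.051  0.156] [-0.109 -0.07   0.145] [-0.048 -0.001  0.16 ]
```

>>> step_arm(deltas=[{"dp": [0, 0, 0.1], "twist": 0}, {"dp": [0, 0, 0.05], "twist": 0}, {"dp": [0, 0, 0], "twist": 0}])

```text
time_s: 14.7
ee_pos: [0.351, -0.3642, 0.0109]
eef_rot: [3.142, -0.0, -0.183]
force: [-0.3, -0.3, -0.7]
grip_width: 0.0526
grip_force: 12.0
```

>>> step_arm(deltas=[{"dp": [0, 0, 0], "twist": 0}, {"dp": [0, 0, 0], "twist": 0}, {"dp": [0, 0, 0], "twist": 0}, {"dp": [0, 0, 0], "twist": 0}, {"dp": [0, 0, 0], "twist": 0}, {"dp": [0, 0, -0.3], "twist": 0}, {"dp": [0, 0, -0.8], "twist": 0}, {"dp": [0, 0, -1], "twist": 0}, {"dp": [0, 0, -1], "twist": 0}, {"dp": [0, 0, -1], "twist": 0}], gripper=1)

```text
time_s: 15.7
ee_pos: [0.3507, -0.364, 0.1777]
eef_rot: [3.141, -0.001, -0.183]
force: [0.3, -0.0, -0.8]
grip_width: 0.0938
grip_force: 0.0
```

```bash
python3 rl.py; python3 - <<'E'
from h import *
for c in('side','top'):
    rgb,d,W=cloud(c); X=W.reshape(-1,3)
    # panel in rest frame
    ex=np.array([.066,.998]);ey=np.array([-.998,.066]); o=np.array([.596,.0535])
    p=np.c_[(X[:,:2]-o)@ex,(X[:,:2]-o)@ey,X[:,2]]
    k=p[((p>[-.22,-.15,.09])&(p<[.0,.15,.106])).all(1)]
    print(c,len(k),np.nanpercentile(k,[.5,99.5],axis=0).round(3).tolist(),cv2.minAreaRect(k[:,:2].astype(np.float32)))
    b=p[((p>[-.2,-.2,.07])&(p<[.11,.2,.086])).all(1)]; print(np.nanpercentile(b,[.5,99.5],axis=0).round(3).tolist())
    for z in(.12,.17,.22,.27):
        for s in(-1,1):
            u=p[(abs(p[:,2]-z)<.008)&(p[:,1]*s>.055)&(p[:,1]*s<.095)&(abs(p[:,0])<.15)]
            if len(u)>3: print(z,s,len(u),np.nanpercentile(u[:,0],[5,30,50]).round(4),'pred',round((z-.08)*.325,4))
E
```

```text
15.75 [ 0.3523 -0.3657  0.1843] [ 0.1 -0.5  6.6]
tcp in tray [-0.08  -0.001  0.184]
0.01 496 [-0.004 -0.003  0.02 ] [-0.11  -0.026  0.012] [0.082 0.032 0.025]
0.025 392 [0.057 0.    0.028] [-0.032 -0.026  0.025] [0.08  0.026 0.035]
side 3551 [[-0.171, -0.087, 0.091], [-0.01, 0.101, 0.103]] ((-0.08671332895755768, 0.0064723193645477295), (0.17164893448352814, 0.1912277787923813), 0.13305656611919403)
[[-0.17, -0.111, 0.073], [0.105, 0.108, 0.086]]
0.12 -1 71 [0.0085 0.0128 0.015 ] pred 0.013
0.12 1 55 [0.0099 0.014  0.0157] pred 0.013
0.17 -1 68 [0.0263 0.0295 0.0314] pred 0.0293
0.17 1 62 [0.0263 0.0297 0.0311] pred 0.0293
0.22 -1 70 [0.0425 0.0454 0.0468] pred 0.0455
0.22 1 64 [0.0443 0.046  0.048 ] pred 0.0455
0.27 -1 80 [0.058  0.0615 0.0632] pred 0.0618
0.27 1 74 [0.0606 0.0632 0.0651] pred 0.0618
top 4060 [[-0.169, -0.087, 0.093], [-0.01, 0.102, 0.104]] ((-0.08958697319030762, 0.006806030869483948), (0.16032971441745758, 0.1907394975423813), 0.14780746400356293)
[[-0.106, -0.111, 0.074], [0.105, 0.108, 0.085]]
0.12 -1 47 [0.0109 0.0133 0.0149] pred 0.013
0.12 1 40 [0.0122 0.0141 0.0156] pred 0.013
0.17 -1 48 [0.027  0.0298 0.0312] pred 0.0293
0.17 1 43 [0.0284 0.0305 0.0319] pred 0.0293
0.22 -1 49 [0.0436 0.0455 0.0469] pred 0.0455
0.22 1 44 [0.0448 0.0465 0.0477] pred 0.0455
0.27 -1 55 [0.0591 0.0615 0.0628] pred 0.0618
0.27 1 50 [0.0607 0.0623 0.0638] pred 0.0618
```

The roller lies flat inside the tray. Pure downward tool poses rule out hooking under the panel. Instead I press a finger against the free edge's face, which pins the far edge on the uprights, and ride upward. Friction starts the tip, and then the horizontal push carries it over.

First I turn the tool and go to the front of the panel, off to one side so the gripper body clears the hook.

>>> step_arm(deltas=[{"dp": [0, 0, 0], "twist": -1}, {"dp": [0, 0, 0], "twist": -1}, {"dp": [0, 0, 0], "twist": -1}, {"dp": [0, 0, 0], "twist": -1}, {"dp": [0, 0, 0], "twist": -1}, {"dp": [0, 0, 0], "twist": -1}, {"dp": [0, 0, 0], "twist": -1}, {"dp": [0, 0, 0], "twist": -1}, {"dp": [0, 0, 0], "twist": -1}, {"dp": [0, 0, 0], "twist": -1}, {"dp": [0, 0, 0], "twist": -1}, {"dp": [0, 0, 0], "twist": -1}])

```text
time_s: 17.05
ee_pos: [0.3505, -0.3638, 0.1741]
eef_rot: [-3.14, 0.0, 0.658]
force: [-0.4, -0.1, 0.6]
grip_width: 0.0939
grip_force: 0.0
```

>>> step_arm(deltas=[{"dp": [0, 0, 0], "twist": -1}, {"dp": [0, 0, 0], "twist": -1}, {"dp": [0, 0, 0], "twist": -1}, {"dp": [0, 0, 0], "twist": -1}, {"dp": [0, 0, 0], "twist": -1}, {"dp": [0, 0, 0], "twist": -1}, {"dp": [0, 0, 0], "twist": -1}, {"dp": [0, 0, 0], "twist": -1}, {"dp": [0, 0, 0], "twist": -1}, {"dp": [0, 0, 0], "twist": -1}, {"dp": [0, 0, 0], "twist": -1}, {"dp": [0, 0, 0], "twist": -1}])

```text
time_s: 18.25
ee_pos: [0.3506, -0.3638, 0.1741]
eef_rot: [-3.14, -0.001, 1.496]
force: [0.2, -0.8, -0.4]
grip_width: 0.0943
grip_force: 0.0
```

>>> step_arm(deltas=[{"dp": [0.5, 0.3, 0], "twist": -0.2}, {"dp": [0.8, 0.45, 0], "twist": 0}, {"dp": [0.8, 0.45, 0], "twist": 0}, {"dp": [0.8, 0.4, 0.3], "twist": 0}, {"dp": [0.8, 0.4, 0.6], "twist": 0}, {"dp": [0.8, 0.4, 0.6], "twist": 0}, {"dp": [0.4, 0.3, 0.6], "twist": 0}, {"dp": [0, 0, 0], "twist": 0}, {"dp": [0, 0, 0], "twist": 0}])

```text
time_s: 19.15
ee_pos: [0.471, -0.1757, 0.0907]
eef_rot: [-3.14, -0.001, 1.508]
force: [0.8, 1.0, -0.4]
grip_width: 0.0942
grip_force: 0.0
```

>>> step_arm(deltas=[{"dp": [0, 0.24, 0.6], "twist": 0}, {"dp": [0.5, 0, 0], "twist": 0}, {"dp": [0.5, 0, 0], "twist": 0}, {"dp": [0.3, 0, 0], "twist": 0}, {"dp": [0.15, 0, 0], "twist": 0}, {"dp": [0.15, 0, 0], "twist": 0}, {"dp": [0.1, 0, 0], "twist": 0}, {"dp": [0, 0, 0], "twist": 0}])

```text
time_s: 19.95
ee_pos: [0.4856, -0.1087, 0.0674]
eef_rot: [3.141, 0.0, 1.507]
force: [1.0, -0.3, 1.9]
grip_width: 0.094
grip_force: 0.8
```

>>> step_arm(deltas=[{"dp": [0.05, 0, 0], "twist": 0}, {"dp": [0.05, 0, 0], "twist": 0}, {"dp": [0.05, 0, 0], "twist": 0}, {"dp": [0, 0, 0], "twist": 0}])

```text
time_s: 20.35
ee_pos: [0.4876, -0.1069, 0.0682]
eef_rot: [3.136, 0.006, 1.503]
force: [5.8, -35.5, -0.1]
grip_width: 0.0942
grip_force: 18.1
```

The panel is jammed against the uprights at 35 N. I ease off a little and ride upward.

>>> step_arm(deltas=[{"dp": [-0.04, 0, 0], "twist": 0}, {"dp": [0, 0, -0.05], "twist": 0}, {"dp": [0, 0, -0.1], "twist": 0}, {"dp": [0, 0, -0.1], "twist": 0}, {"dp": [0, 0, 0], "twist": 0}])

```text
time_s: 20.85
ee_pos: [0.4868, -0.1068, 0.078]
eef_rot: [3.138, 0.004, 1.505]
force: [3.8, -22.0, -1.1]
grip_width: 0.0939
grip_force: 10.9
```

```bash
cat > pn.py <<'E'
from h import *
ob=ctrl.get_obs(); o=np.array([.596,.0535,0]); R=np.array([[.066,.998,0],[-.998,.066,0],[0,0,1]])
print('t',ob['time_s'],'tcp rest',(R@(ob['ee_pos']-o)).round(4),'F rest',(R@ob['force']).round(1))
for c in('side','top'):
    rgb,d,W=cloud(c); m=None
    for r in ctrl.cut_out(c,'panel'):
        p=(W[r['pixels']]-o)@R.T
        if abs(np.nanmedian(p[:,:2],0)).max()>.15: continue
        p=p[np.isfinite(p).all(1)]
        b=(p[:,2]<.0)
        best=None
        rng=np.random.default_rng(0)
        for _ in range(300):
            a=p[rng.choice(len(p),3)]; n=np.cross(a[1]-a[0],a[2]-a[0]); L=np.linalg.norm(n)
            if L<1e-6: continue
            n/=L; i=abs((p-a[0])@n)<.003
            if best is None or i.sum()>best.sum(): best=i
        q=p[best]; q0=q.mean(0); n=np.linalg.svd(q-q0,full_matrices=False)[2][2]; n*=np.sign(n[2]) or 1
        print(c,round(r['conf'],2),best.sum(),len(p),'n',n.round(3),'tilt deg',np.degrees(np.arccos(n[2])).round(1),np.percentile(q,[1,99],axis=0).round(3).tolist())
E
python3 pn.py
```

```text
t 20.85 tcp rest [-0.1672  0.0984  0.078 ] F rest [-21.7  -5.2  -1.1]
side 0.68 1744 2358 n [ 0.067 -0.003  0.998] tilt deg 3.9 [[-0.16, -0.09, 0.095], [-0.001, 0.095, 0.11]]
top 0.62 2914 3538 n [ 0.061 -0.002  0.998] tilt deg 3.5 [[-0.156, -0.09, 0.097], [-0.0, 0.096, 0.109]]
top 0.33 1847 4988 n [-0.001  0.002  1.   ] tilt deg 0.2 [[-0.099, -0.11, 0.077], [0.104, 0.108, 0.083]]
```

Friction holds: the panel is tilted about 3.7°. I continue along the arc.

>>> step_arm(deltas=[{"dp": [0.01, 0, -0.14], "twist": 0}, {"dp": [0.01, 0, -0.14], "twist": 0}, {"dp": [0.02, 0, -0.14], "twist": 0}, {"dp": [0.02, 0, -0.14], "twist": 0}, {"dp": [0.03, 0, -0.14], "twist": 0}, {"dp": [0.03, 0, -0.14], "twist": 0}, {"dp": [0.04, 0, -0.14], "twist": 0}, {"dp": [0.05, 0, -0.13], "twist": 0}, {"dp": [0, 0, 0], "twist": 0}])

```text
time_s: 21.95
ee_pos: [0.4875, -0.098, 0.1229]
eef_rot: [3.137, 0.004, 1.505]
force: [3.1, -19.2, 3.4]
grip_width: 0.0943
grip_force: 9.3
```

```bash
python3 pn.py
```

```text
t 21.95 tcp rest [-0.1584  0.0983  0.1229] F rest [-18.9  -4.4   3.4]
side 0.63 1232 1536 n [ 0.345 -0.014  0.938] tilt deg 20.2 [[-0.148, -0.09, 0.097], [0.0, 0.093, 0.153]]
top 0.87 2784 3198 n [ 0.342 -0.015  0.94 ] tilt deg 20.0 [[-0.145, -0.089, 0.099], [0.002, 0.095, 0.152]]
top 0.42 1543 4951 n [-0.951  0.008  0.309] tilt deg 72.0 [[0.001, -0.092, 0.08], [0.084, 0.098, 0.33]]
```

>>> step_arm(deltas=[{"dp": [0.05, 0, -0.16], "twist": 0}, {"dp": [0.05, 0, -0.16], "twist": 0}, {"dp": [0.05, 0, -0.16], "twist": 0}, {"dp": [0.06, 0, -0.15], "twist": 0}, {"dp": [0.07, 0, -0.15], "twist": 0}, {"dp": [0.07, 0, -0.14], "twist": 0}, {"dp": [0.08, 0, -0.14], "twist": 0}, {"dp": [0.09, 0, -0.14], "twist": 0}, {"dp": [0, 0, 0], "twist": 0}])

```text
time_s: 23.05
ee_pos: [0.4889, -0.0766, 0.1712]
eef_rot: [3.137, 0.003, 1.506]
force: [2.8, -15.2, 6.3]
grip_width: 0.0942
grip_force: 7.0
```

```bash
python3 pn.py
```

```text
t 23.05 tcp rest [-0.1369  0.0983  0.1712] F rest [-15.   -3.8   6.3]
side 0.98 660 997 n [ 0.629 -0.048  0.776] tilt deg 39.1 [[-0.125, -0.086, 0.096], [0.002, 0.096, 0.199]]
side 0.64 1578 5276 n [-0.003 -0.007  1.   ] tilt deg 0.4 [[-0.11, -0.11, 0.075], [0.099, 0.107, 0.082]]
top 0.56 2447 2714 n [ 0.636 -0.043  0.771] tilt deg 39.6 [[-0.122, -0.09, 0.097], [0.003, 0.096, 0.195]]
```

>>> step_arm(deltas=[{"dp": [0.1, 0, -0.13], "twist": 0}, {"dp": [0.1, 0, -0.13], "twist": 0}, {"dp": [0.11, 0, -0.12], "twist": 0}, {"dp": [0.11, 0, -0.12], "twist": 0}, {"dp": [0.12, 0, -0.1], "twist": 0}, {"dp": [0.12, 0, -0.1], "twist": 0}, {"dp": [0.13, 0, -0.1], "twist": 0}, {"dp": [0.13, 0, -0.1], "twist": 0}, {"dp": [0, 0, 0], "twist": 0}])

```text
time_s: 24.15
ee_pos: [0.4899, -0.0377, 0.2057]
eef_rot: [-3.142, -0.0, 1.508]
force: [0.1, -2.1, 0.9]
grip_width: 0.0938
grip_force: 1.2
```

```bash
python3 pn.py
```

```text
t 24.15 tcp rest [-0.098   0.0998  0.2057] F rest [-2.1 -0.2  0.9]
side 0.58 866 1220 n [ 0.88  -0.016  0.474] tilt deg 61.7 [[-0.09, -0.088, 0.089], [-0.017, 0.097, 0.224]]
top 0.64 944 1080 n [ 0.873 -0.015  0.487] tilt deg 60.8 [[-0.078, -0.087, 0.093], [0.002, 0.097, 0.229]]
```

>>> step_arm(deltas=[{"dp": [0.2, 0, -0.08], "twist": 0}, {"dp": [0.2, 0, -0.08], "twist": 0}, {"dp": [0.2, 0, -0.07], "twist": 0}, {"dp": [0.2, 0, -0.06], "twist": 0}, {"dp": [0.2, 0, -0.05], "twist": 0}, {"dp": [0.2, 0, -0.04], "twist": 0}, {"dp": [0.2, 0, -0.02], "twist": 0}, {"dp": [0.15, 0, 0], "twist": 0}, {"dp": [0, 0, 0], "twist": 0}])

```text
time_s: 25.25
ee_pos: [0.4938, 0.0245, 0.2213]
eef_rot: [-3.141, -0.0, 1.508]
force: [0.7, -0.3, 0.2]
grip_width: 0.0937
grip_force: 0.0
```

```bash
python3 pn.py
```

```text
t 25.25 tcp rest [-0.0357  0.1001  0.2213] F rest [-0.2 -0.7  0.2]
side 0.79 2536 3086 n [ 0.999 -0.009  0.044] tilt deg 87.5 [[-0.025, -0.089, 0.081], [-0.014, 0.098, 0.24]]
top 0.61 160 180 n [-0.047 -0.007  0.999] tilt deg 2.7 [[-0.024, -0.087, 0.238], [-0.008, -0.024, 0.244]]
```

>>> step_arm(deltas=[{"dp": [0.12, 0, 0], "twist": 0}, {"dp": [0.12, 0, 0], "twist": 0}, {"dp": [0.12, 0, 0], "twist": 0}, {"dp": [0.12, 0, 0], "twist": 0}, {"dp": [0.12, 0, 0], "twist": 0}, {"dp": [0.12, 0, 0], "twist": 0}, {"dp": [0.12, 0, 0], "twist": 0}, {"dp": [0.12, 0, 0], "twist": 0}, {"dp": [0.12, 0, 0], "twist": 0}, {"dp": [0, 0, 0], "twist": 0}])

```text
time_s: 26.45
ee_pos: [0.4966, 0.0673, 0.2214]
eef_rot: [-3.142, -0.0, 1.507]
force: [-0.2, -0.2, -1.1]
grip_width: 0.0938
grip_force: 0.0
```

```bash
python3 pn.py
```

```text
t 26.45 tcp rest [0.0072 0.1001 0.2214] F rest [-0.2  0.2 -1.1]
side 0.9 2952 3822 n [-0.951  0.007  0.309] tilt deg 72.0 [[-0.015, -0.089, 0.086], [0.035, 0.096, 0.237]]
top 0.91 474 617 n [-0.949  0.009  0.314] tilt deg 71.7 [[-0.015, -0.09, 0.09], [0.037, 0.095, 0.24]]
```

The panel leans at 18.0° with its lower edge at x -15 mm. I back away and check everything.

>>> step_arm(deltas=[{"dp": [-0.3, 0, 0], "twist": 0}, {"dp": [-0.8, 0, 0], "twist": 0}, {"dp": [-0.8, 0, 0], "twist": 0}, {"dp": [-0.8, 0, 0], "twist": 0}, {"dp": [-0.8, 0, 0], "twist": 0}, {"dp": [-0.3, 0, 0], "twist": 0}, {"dp": [0, 0, 0], "twist": 0}, {"dp": [0, 0, 0], "twist": 0}])

```text
time_s: 27.45
ee_pos: [0.4869, -0.0845, 0.2214]
eef_rot: [-3.142, -0.0, 1.507]
force: [-0.3, 0.8, -0.2]
grip_width: 0.094
grip_force: 0.0
```

```bash
python3 pn.py; python3 rl.py; python3 - <<'E'
from h import *
rgb,_=ctrl.camera('side'); cv2.imwrite('pics/end.png',rgb[:,:,::-1])
E
```

```text
t 27.45 tcp rest [-0.1449  0.0998  0.2214] F rest [ 0.8  0.4 -0.2]
side 0.74 1742 2263 n [-0.952  0.006  0.307] tilt deg 72.1 [[-0.015, -0.09, 0.087], [0.035, 0.095, 0.237]]
top 0.83 1764 2158 n [-0.95   0.008  0.313] tilt deg 71.7 [[-0.014, -0.087, 0.093], [0.038, 0.097, 0.239]]
27.7 [ 0.487  -0.0841  0.2215] [-0.3  0.3  0.3]
tcp in tray [-0.     0.301  0.221]
0.01 550 [-0.014 -0.003  0.019] [-0.11  -0.026  0.012] [0.082 0.032 0.025]
0.025 380 [0.059 0.001 0.028] [-0.023 -0.027  0.025] [0.08  0.026 0.036]
```

View pics/end.png

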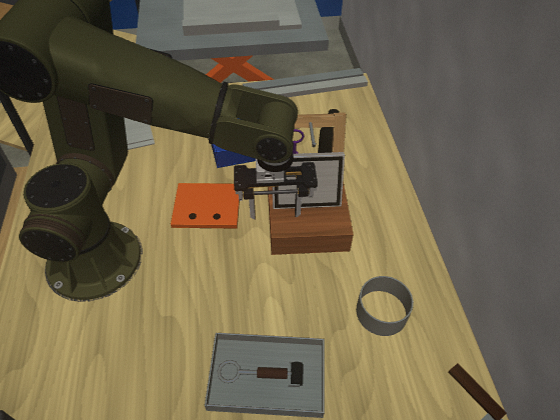

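The panel leans on both uprights with its gasket side out, at pixel (310,180). The roller lies in the tray, ring at (229,371) and head at (296,373). The arm is clear and the bystanders haven't moved, so I'm handing in.

```bash
python3 -c "
from station import ctrl; print(ctrl.hand_in())"
```

```text
the job is handed in; nothing more can be done
None
```

I handed the job in at about 28 s of the 72 s limit: the roller lies in the tray, the panel leans at 18° on both uprights with its gasket side out, and the bin, flask and collar were left untouched; the hand-in call gave no verdict.

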